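# Switch on the board rack's bench feed with its pull knob

## Task

Switch on the bench feed for the board rack: pull the blue knob straight up out of its unit as far as it will go, hold it there a moment, then let go so that it stays resting in its part-way-out 'on' position. Leave the orange knob pushed in.

Things in the scene. Friction and masses are not known exactly. Their poses are not given: they have to be found in the camera images.
- blue_grip (a point): Centre of the head of the BLUE pull knob, to be pulled: an upright cylinder 34 mm across, 26 mm tall, white disc on top, on a thin stem. Pushed in, the head's underside is 14 mm and this point 27 mm above its unit's flat top. Unit: fixed light-grey box on the table, 130 (x) x 110 (y) x 55 mm tall, turned up to 0.5 rad; the knob is 12 mm from its middle towards -x. z is up, along the pull.
- blue_knob (a joint): How far the blue knob is pulled out, in m: 0 to 0.002 (in, off) at the start, 0.020 at the hard stop. Spring and stiff seal: pulling takes about 4 N at first, 10 N at the stop. Let go at the stop, it springs back some 10 mm and rests about 0.010 out, which is 'on'. The blue_grip point rises with it.
- orange_grip (a point): Centre of the head of the ORANGE pull knob (another supply, not wanted now) on the other, otherwise identical unit; same sizes and axes as the blue one. The two units may have changed places. All else on top of either unit is under 5 mm high.
- orange_knob (a joint): How far the orange knob is pulled out, in m, 0 to 0.020, with the same feel as the blue one. It starts in (0 to 0.002) and must stay in.

How it is judged:
By the outcome, as a careful person would: the job done as asked, in the order asked, and still so for the second after the job is handed in, with the robot touching nothing.
It also fails if it takes over 38 s, if anything falls off the work surface, if the arm or the gripper's body presses on something with over 40 N, if the wrist force passes 120 N, or if a joint passes its speed limit or range.

## Robot

A 6-joint arm with a two-finger parallel gripper is mounted at the origin on the work surface. World frame = base frame: x ahead of the robot, y to its left, z up, the work surface at z = 0. Lengths are in mm, angles in rad, forces in N, time in s.
With the tool pointing down it reaches from about 350 to 775 mm from the base axis. Payload 7.3 kg.
Tool frame: the origin (TCP) lies at the very end of the fingers, on their centre line; the grasp point (between the pads) lies 19 mm behind it; z points along the fingers, y is the direction in which the jaws open and shut (so a half turn about z gives the same grasp; the last joint's range is limited). The gripper opens to 92 mm and grips with 3 to 60 N. Pads are 19 mm wide; open, the fingers measure 130 mm over their backs; the gripper's body (75 mm by 190 mm) begins 47 mm behind the grasp point.
Start: joints at [-1.41, 0.342, 1.524, -0, 1.275, -0.146], TCP at [158.578, -500.501, 196.441] pointing down, gripper open.
Joint ranges: [-2.53, 2.53], [-0.77, 2.02], [0.04, 2.7], [-1, 4.14], [0.28, 2.66], [-3.11, 3.11]. Speed limits (rad/s): [2.57, 2.57, 3.14, 3.14, 3.14, 3.14].

## Interface

Orientations are given as [roll, pitch, yaw] about the fixed x, y, z axes, in that order (R = Rz(yaw) Ry(pitch) Rx(roll)).
In Python, from plant import bot gives the robot as it stands.
- The arm moves only by the tool arm_command, never from a script. Its argument "targets" is a list of rows, each an object of numbers: "x", "y", "z": the shift along the world's x, y, z in cm; "roll": the turn about the world's z in rad. In form: [{"x": .., "y": .., "z": .., "roll": ..}, ...]. A call has 1 to 8 rows; each row is the pose to reach, as a shift and turn from the pose commanded when the call began; what a row does not reach only later rows make up. A row lasts 1/12 s, in which the tool goes at most 41.7 mm and 7.16 degrees, less where a joint would pass 70% of its speed; a pose out of reach is approached as far as the arm can. A call with a gripper value outside its range is refused whole. "fingers" is the opening, from 0 (shut) to 1 (fully open), set as the call begins (left out, the last holds). The fingers move at their own pace and stop on an object; the grip force is fixed at half the most. Time passes only in rows, so rows that repeat a pose let the fingers close. It gives the time, the measured TCP pose, the force and the opening at its end, in the units of the state.
- bot.get_obs(): the state, without advancing time (a new reading comes with each control period).
- bot.capture(name): name is "scene" or "top" or "wrist"; returns a dict with "img" (384x512x3 uint8, blue, green, red), "fx", "fy", "cx", "cy" (pixels), "position" and "rotation" of the camera in the world; the wrist camera has in their place "hand_eye" (4x4, takes a point from camera to tool coordinates, whose origin is the TCP and whose axes are the flange's). Camera axes: x right, y down, z forward; pixel columns grow to the right and rows downward; lengths in mm; the calibration is good to about 2 mm. A picture is of the moment at which its call begins: read the wrist's pose just before it. There is no depth.
- bot.close_job(): hands the job in, once; it reports no verdict.
The state is a dict: "time": time; "joint_positions": joint angles; "dq": joint speeds; "tau": joint torques, N m; "tool_pos": TCP position; "tcp_rot": TCP orientation; "contact_force": force on the tool from outside, world axes, zero at the start; "moment": the same for the moment, N m; "grip_width": finger opening in mm.
Only numpy, scipy, OpenCV 4.12 (cv2) and the standard library are available. Lean on these libraries where they do the work, as an engineer would, in place of code of your own. Each camera call takes 0.05 s, during which the arm holds its last target.

## Working session

There is one attempt and no reset: what is moved stays moved. The work goes in short steps, Python scripts to look and compute and a tool call to move; the robot and the scene stay as the last step left them, time stands still between calls to the robot, and variables do not carry over. Pictures are saved under pics/ and viewed, and the job is handed in when it is done.

Besides the shell and the picture viewer there is one more tool, called after "Emit:" as name([rows], argument=value, ...), one row to a line, values as JSON. arm_command: Moves the arm, as the interface text tells. Its arguments: {"type":"object","properties":{"targets":{"type":"array","items":{"type":"object","properties":{"x":{"type":"number"},"y":{"type":"number"},"z":{"type":"number"},"roll":{"type":"number"}}}},"fingers":{"type":"number"}},"required":["targets"]}

```bash
mkdir -p pics
python3 - <<'E'
from plant import bot
import cv2,pickle
o=bot.get_obs();print({k:o[k] for k in("time","tool_pos","tcp_rot","contact_force","grip_width")})
for n in("scene","top"):
    c=bot.capture(n);cv2.imwrite(f"pics/{n}0.png",c["img"]);pickle.dump(c,open(n+".pkl","wb"))
    print(n,c["fx"],c["fy"],c["cx"],c["cy"],c["position"],c["rotation"])
E
```

```text
{'time': 0.0, 'tool_pos': array([ 158.45570373, -500.04199876,  195.72383478]), 'tcp_rot': array([-3.14001678e+00, -1.95079808e-04,  3.06758356e-01]), 'contact_force': array([ 1.48721686, -0.46382577, -0.54434719]), 'grip_width': 91.74751583636078}
scene 479.235717773543 479.235717773543 256.13475359382346 190.35905870103926 [789.87199511 288.29573431 814.89343359] [-2.61363768  0.01348487  2.31816999]
top 352.6611776899415 352.6611776899415 256.6577782335889 197.37200091800267 [396.37336769   9.52771191 750.87199921] [-3.00033382 -0.01969012 -1.574833  ]
```

View pics/scene0.png

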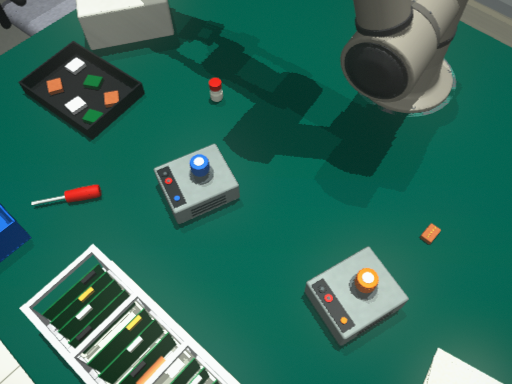

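View pics/top0.png

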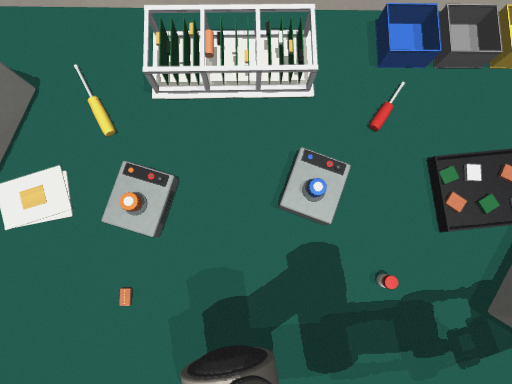

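The blue knob's disc is at about (318,187) in top and (199,160) in scene. I'll enlarge both.

Run:
```python
import cv2,numpy as np
a=cv2.imread("pics/top0.png")[140:230,270:360];b=cv2.imread("pics/scene0.png")[135:225,150:240]
f=lambda i:cv2.resize(i,(400,400),interpolation=cv2.INTER_CUBIC)
cv2.imwrite("pics/c0.png",np.hstack([f(a),f(b)]))
```

```text
(no output)
```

View pics/c0.png

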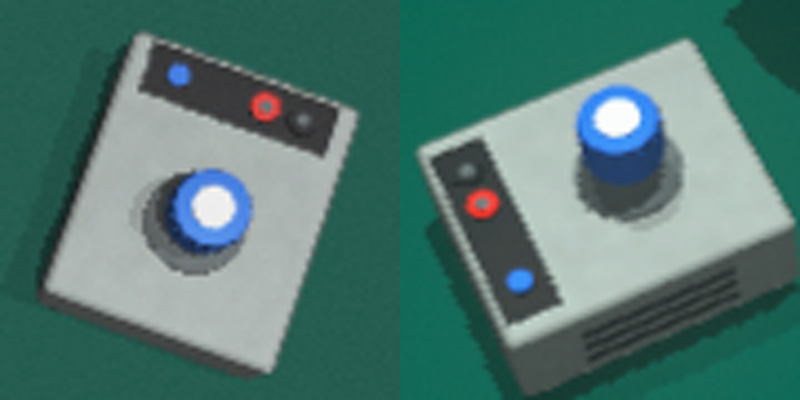

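```bash
cat > h.py <<'E'
import numpy as np,pickle
from scipy.spatial.transform import Rotation as R
def ray(c,u,v):
    M=np.array(c["rotation"]); 
    M=R.from_euler("xyz",M).as_matrix() if M.shape==(3,) else M
    d=M@[(u-c["cx"])/c["fx"],(v-c["cy"])/c["fy"],1];return np.array(c["position"]),d/np.linalg.norm(d)
def onz(c,u,v,z):
    p,d=ray(c,u,v);return p+d*(z-p[2])/d[2]
def tri(rs):
    A=sum(np.eye(3)-np.outer(d,d) for p,d in rs);b=sum((np.eye(3)-np.outer(d,d))@p for p,d in rs)
    return np.linalg.solve(A,b)
E
python3 - <<'E'
from h import *
T=pickle.load(open("top.pkl","rb"));S=pickle.load(open("scene.pkl","rb"))
k=90/400;f=lambda x,y,ox,oy:((x+.5)*k-.5+ox,(y+.5)*k-.5+oy)
t=f(212,207,270,140);s=f(216,117,150,135)
print("tri",tri([ray(T,*t),ray(S,*s)]),onz(T,*t,96),onz(S,*s,96))
C=[onz(T,*f(x,y,270,140),55) for x,y in((140,33),(357,110),(272,373),(42,292))]
D=[onz(S,*f(x,y,150,135),55) for x,y in((20,148),(287,40),(394,222),(113,348))]
for Q in(C,D):
    print(np.round(Q,1),np.mean(Q,0),[np.linalg.norm(Q[i]-Q[i-1]) for i in range(4)],[np.arctan2(*(Q[i]-Q[i-1])[1::-1]) for i in range(4)])
E
```

```text
tri [ 512.52533152 -121.13931599   94.48748098] [ 510.68577306 -118.55048191   96.        ] [ 514.30298966 -122.82210223   96.        ]
[[ 598.9  -95.7   55. ]
 [ 562.8 -194.4   55. ]
 [ 442.8 -151.3   55. ]
 [ 479.3  -49.1   55. ]] [ 520.92942713 -122.60656826   55.        ] [np.float64(128.370253575694), np.float64(105.05663362350644), np.float64(127.51399245668833), np.float64(108.51461504741565)] [np.float64(-0.3715149912380421), np.float64(-1.9217023439972145), np.float64(2.7970342426558403), np.float64(1.2275535886901168)]
[[ 565.9 -196.7   55. ]
 [ 449.5 -152.6   55. ]
 [ 484.9  -53.3   55. ]
 [ 604.   -96.    55. ]] [ 526.08433559 -124.64761929   55.        ] [np.float64(107.62088447308324), np.float64(124.45854982116589), np.float64(105.38788275834023), np.float64(126.45881536842137)] [np.float64(-1.9325419612790373), np.float64(2.779489916382151), np.float64(1.2278491243936043), np.float64(-0.3442910205651071)]
```

Emit:
arm_command([
  {"x": 2, "y": 2, "z": 0},
  {"x": 4.5, "y": 5, "z": 0},
  {"x": 7, "y": 7.5, "z": 0},
  {"x": 9.5, "y": 10.5, "z": 0},
  {"x": 12, "y": 13, "z": 0},
  {"x": 14.5, "y": 15.5, "z": 0},
  {"x": 17, "y": 18.5, "z": 0},
  {"x": 19.5, "y": 21, "z": 0},
], fingers=1)

```text
$.targets[0]: bad value
```

Emit:
arm_command([
  {"x": 2.5, "y": 2.7},
  {"x": 5, "y": 5.4},
  {"x": 7.5, "y": 8},
  {"x": 10, "y": 10.7},
  {"x": 12.5, "y": 13.5},
  {"x": 14.5, "y": 15.7},
  {"x": 15.5, "y": 16.7},
  {"x": 15.9, "y": 17},
])

```text
$.targets[0]: bad value
```

Run:
```python
from plant import bot
import cv2,pickle
o=bot.get_obs();c=bot.capture("wrist")
print({k:o[k] for k in("time","tool_pos","tcp_rot","contact_force","joint_positions")})
cv2.imwrite("pics/w1.png",c["img"]);pickle.dump((o,c),open("w1.pkl","wb"))
print(c["fx"],c["cx"],c["cy"],c["hand_eye"])
```

```text
{'time': 0.1, 'tool_pos': array([ 158.5018785 , -500.09649615,  195.84527428]), 'tcp_rot': array([-3.14030869e+00, -1.58056501e-04,  3.06771352e-01]), 'contact_force': array([ 0.32476325, -0.36598423, -0.49052648]), 'joint_positions': array([-1.40999961e+00,  3.42608836e-01,  1.52489900e+00, -3.17614367e-05,
        1.27537811e+00, -1.45965474e-01])}
296.88709672405247 250.78263528135082 192.12798172170758 [[ 5.26434100e-04 -9.57370142e-01 -2.88863523e-01  7.89887899e+01]
 [ 9.99999727e-01  3.54180224e-04  6.48584437e-04 -9.35518150e-02]
 [-5.18625627e-04 -2.88863786e-01  9.57370067e-01 -1.89797752e+02]
 [ 0.00000000e+00  0.00000000e+00  0.00000000e+00  1.00000000e+00]]
```

View pics/w1.png

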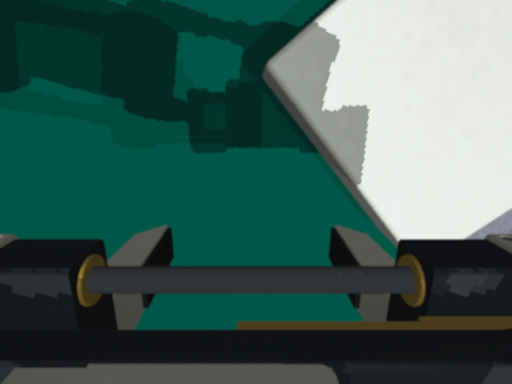

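The moves were refused because every row needs all four keys. The wrist picture shows a white box ahead and to the right, with its corner at (268,68). I'll rise a little first and then travel.

Emit:
arm_command([
  {"x": 0, "y": 2, "z": 2, "roll": 0},
  {"x": 0.5, "y": 4.5, "z": 4, "roll": 0},
  {"x": 2, "y": 7.5, "z": 5, "roll": 0},
  {"x": 4.5, "y": 10.5, "z": 5, "roll": 0},
  {"x": 7, "y": 13.5, "z": 5, "roll": 0},
  {"x": 9.5, "y": 16.5, "z": 5, "roll": 0},
  {"x": 12, "y": 19.5, "z": 5, "roll": 0},
  {"x": 14.5, "y": 22, "z": 5, "roll": 0},
], fingers=1)

```text
time: 0.82
tool_pos: [304.2, -278.3, 246.5]
tcp_rot: [-3.141, -0.0, 0.307]
contact_force: [0.7, -0.1, 0.8]
grip_width: 91.9
```

Emit:
arm_command([
  {"x": 3, "y": 2.5, "z": -0.5, "roll": 0},
  {"x": 6, "y": 5, "z": -1.5, "roll": 0},
  {"x": 9, "y": 7.5, "z": -3, "roll": 0},
  {"x": 12, "y": 10, "z": -4.5, "roll": 0},
  {"x": 15, "y": 12, "z": -6, "roll": 0},
  {"x": 18, "y": 14, "z": -7.5, "roll": 0},
  {"x": 20, "y": 15.5, "z": -8.5, "roll": 0},
  {"x": 20.9, "y": 16, "z": -9, "roll": 0},
])

```text
time: 1.48
tool_pos: [513.8, -117.8, 154.4]
tcp_rot: [-3.139, 0.002, 0.31]
contact_force: [-1.4, 0.0, -0.4]
grip_width: 91.7
```

Run:
```python
from plant import bot
import cv2,pickle
o=bot.get_obs();c=bot.capture("wrist")
print({k:o[k] for k in("time","tool_pos","tcp_rot","contact_force","joint_positions")})
cv2.imwrite("pics/w2.png",c["img"]);pickle.dump((o,c),open("w2.pkl","wb"))
```

```text
{'time': 1.4833, 'tool_pos': array([ 513.83357058, -117.8090898 ,  154.40788526]), 'tcp_rot': array([-3.13949364e+00,  1.56955297e-03,  3.09703847e-01]), 'contact_force': array([-1.36221809,  0.00374234, -0.44195069]), 'joint_positions': array([-3.71246944e-01,  3.85034020e-01,  1.58154052e+00,  6.95910895e-04,
        1.17755909e+00,  8.89579708e-01])}
```

View pics/w2.png

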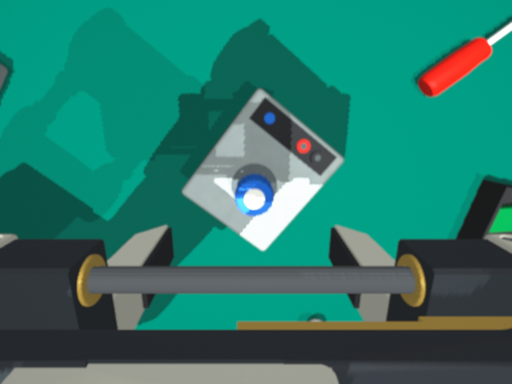

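The blue knob is between the fingers, with its white disc at about (254.5,199).

Run:
```python
from h import *
from plant import bot
o,c=pickle.load(open("w2.pkl","rb"))
H=np.array(c["hand_eye"]);W=np.eye(4);W[:3,:3]=R.from_euler("xyz",o["tcp_rot"]).as_matrix();W[:3,3]=o["tool_pos"]
G=W@H;c["position"]=G[:3,3];c["rotation"]=G[:3,:3]
P=onz(c,254.5,199,96);print(P)
T=pickle.load(open("top.pkl","rb"));S=pickle.load(open("scene.pkl","rb"))
print(tri([ray(c,254.5,199),ray(T,317.3,186.2),ray(S,198.2,161)]),onz(T,317.3,186.2,95))
o=bot.get_obs();print(o["tool_pos"])
```

```text
[ 512.62007664 -121.58412161   96.        ]
[ 512.37928135 -121.41002931   94.20007746] [ 510.83632486 -118.72161898   95.        ]
[ 513.94892307 -118.1480635   154.13918399]
```

All three cameras agree on the knob to about 2 mm, at (512.4, -121). The commanded position, (512.6, -120.5), is already over it, so I'll descend.

Emit:
arm_command([
  {"x": 0, "y": 0, "z": -1.5, "roll": 0},
  {"x": 0, "y": 0, "z": -3.5, "roll": 0},
  {"x": 0, "y": 0, "z": -5.5, "roll": 0},
  {"x": 0, "y": 0, "z": -7, "roll": 0},
  {"x": 0, "y": 0, "z": -8.2, "roll": 0},
  {"x": 0, "y": 0, "z": -8.9, "roll": 0},
  {"x": 0, "y": 0, "z": -9.2, "roll": 0},
  {"x": 0, "y": 0, "z": -9.2, "roll": 0},
])

```text
time: 2.2
tool_pos: [512.1, -121.1, 64.5]
tcp_rot: [-3.142, 0.0, 0.306]
contact_force: [-0.1, -0.6, -0.3]
grip_width: 91.7
```

Emit:
arm_command([
  {"x": 0, "y": 0, "z": 0, "roll": 0},
  {"x": 0, "y": 0, "z": 0, "roll": 0},
  {"x": 0, "y": 0, "z": 0, "roll": 0},
])

```text
time: 2.45
tool_pos: [513.0, -120.8, 65.2]
tcp_rot: [3.141, -0.001, 0.307]
contact_force: [0.5, 0.7, 0.8]
grip_width: 92.0
```

Run:
```python
from plant import bot
import cv2,numpy as np
o=bot.get_obs();c=bot.capture("wrist");s=bot.capture("scene")
print(o["time"],o["tool_pos"],o["contact_force"],o["moment"])
a=cv2.resize(s["img"][115:235,130:290],(400,300),interpolation=cv2.INTER_CUBIC)
cv2.imwrite("pics/w3.png",np.hstack([cv2.resize(c["img"],(400,300)),a]))
```

```text
2.45 [ 513.01343769 -120.753262     65.23445585] [0.50634441 0.73643863 0.83437553] [-0.00986266 -0.02396561 -0.0390713 ]
```

View pics/w3.png

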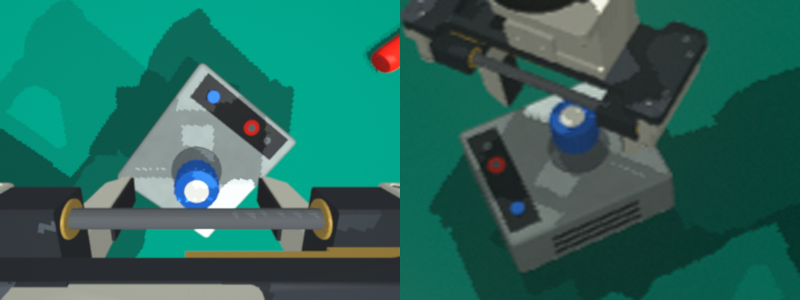

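The knob sits centred between the pads and nothing is touching. Closing now.

Emit:
arm_command([
  {"x": 0, "y": 0, "z": 0, "roll": 0},
  {"x": 0, "y": 0, "z": 0, "roll": 0},
  {"x": 0, "y": 0, "z": 0, "roll": 0},
  {"x": 0, "y": 0, "z": 0, "roll": 0},
  {"x": 0, "y": 0, "z": 0, "roll": 0},
  {"x": 0, "y": 0, "z": 0, "roll": 0},
  {"x": 0, "y": 0, "z": 0, "roll": 0},
  {"x": 0, "y": 0, "z": 0, "roll": 0},
], fingers=0)

```text
time: 3.22
tool_pos: [512.6, -120.5, 64.4]
tcp_rot: [3.142, 0.0, 0.307]
contact_force: [-0.3, 0.9, 0.1]
grip_width: 43.0
```

Emit:
arm_command([
  {"x": 0, "y": 0, "z": 0, "roll": 0},
  {"x": 0, "y": 0, "z": 0, "roll": 0},
  {"x": 0, "y": 0, "z": 0, "roll": 0},
  {"x": 0, "y": 0, "z": 0, "roll": 0},
])

```text
time: 3.55
tool_pos: [512.8, -120.9, 64.5]
tcp_rot: [3.141, -0.0, 0.307]
contact_force: [0.6, -2.7, -0.5]
grip_width: 30.8
```

The opening of 30.8 mm is less than the 34 mm head, so I'll check before pulling.

Run:
```python
from plant import bot
import cv2,numpy as np
o=bot.get_obs();c=bot.capture("wrist");s=bot.capture("scene")
print(o["time"],o["tool_pos"],o["contact_force"],o["moment"],o["grip_width"]);print(bot.get_obs()["grip_width"])
a=cv2.resize(s["img"][115:235,130:290],(400,300),interpolation=cv2.INTER_CUBIC)
cv2.imwrite("pics/w4.png",np.hstack([cv2.resize(c["img"][140:332,130:386],(400,300)),a]))
```

```text
3.55 [ 512.76683927 -120.94819439   64.46207572] [ 0.5795418  -2.73802703 -0.4559082 ] [-0.57487005 -0.10127967  0.00405388] 30.757118980077344
31.00703736164924
```

View pics/w4.png

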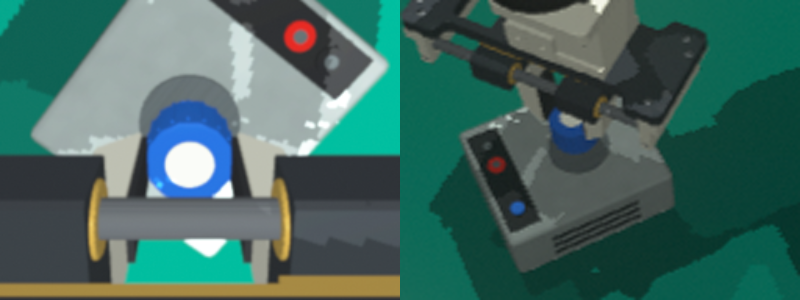

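The head is held between both pads and the reading is steady at 31 mm, which fits soft pads. I'll pull slowly and watch the force.

Emit:
arm_command([
  {"x": 0, "y": 0, "z": 0.1, "roll": 0},
  {"x": 0, "y": 0, "z": 0.2, "roll": 0},
  {"x": 0, "y": 0, "z": 0.3, "roll": 0},
  {"x": 0, "y": 0, "z": 0.4, "roll": 0},
  {"x": 0, "y": 0, "z": 0.5, "roll": 0},
  {"x": 0, "y": 0, "z": 0.6, "roll": 0},
  {"x": 0, "y": 0, "z": 0.7, "roll": 0},
  {"x": 0, "y": 0, "z": 0.8, "roll": 0},
])

```text
time: 4.32
tool_pos: [512.7, -120.9, 72.1]
tcp_rot: [3.141, 0.0, 0.307]
contact_force: [3.0, -5.8, -7.7]
grip_width: 30.7
```

Emit:
arm_command([
  {"x": 0, "y": 0, "z": 0.1, "roll": 0},
  {"x": 0, "y": 0, "z": 0.2, "roll": 0},
  {"x": 0, "y": 0, "z": 0.3, "roll": 0},
  {"x": 0, "y": 0, "z": 0.4, "roll": 0},
  {"x": 0, "y": 0, "z": 0.5, "roll": 0},
  {"x": 0, "y": 0, "z": 0.6, "roll": 0},
  {"x": 0, "y": 0, "z": 0.7, "roll": 0},
  {"x": 0, "y": 0, "z": 0.8, "roll": 0},
])

```text
time: 4.98
tool_pos: [512.6, -120.9, 79.8]
tcp_rot: [3.141, 0.0, 0.307]
contact_force: [3.0, -5.6, -10.0]
grip_width: 31.2
```

Emit:
arm_command([
  {"x": 0, "y": 0, "z": 0.05, "roll": 0},
  {"x": 0, "y": 0, "z": 0.1, "roll": 0},
  {"x": 0, "y": 0, "z": 0.1, "roll": 0},
])

```text
time: 5.23
tool_pos: [512.6, -120.9, 80.8]
tcp_rot: [3.141, 0.0, 0.307]
contact_force: [3.4, -4.5, -8.3]
grip_width: 30.5
```

Emit:
arm_command([
  {"x": 0, "y": 0, "z": 0.05, "roll": 0},
  {"x": 0, "y": 0, "z": 0.1, "roll": 0},
  {"x": 0, "y": 0, "z": 0.1, "roll": 0},
])

```text
time: 5.48
tool_pos: [512.6, -120.9, 81.7]
tcp_rot: [3.141, 0.0, 0.307]
contact_force: [2.7, -4.8, -8.8]
grip_width: 30.6
```

Emit:
arm_command([
  {"x": 0, "y": 0, "z": 0.05, "roll": 0},
  {"x": 0, "y": 0, "z": 0.1, "roll": 0},
  {"x": 0, "y": 0, "z": 0.1, "roll": 0},
])

```text
time: 5.73
tool_pos: [512.6, -120.9, 82.7]
tcp_rot: [3.141, 0.0, 0.307]
contact_force: [3.1, -5.2, -8.3]
grip_width: 30.9
```

Emit:
arm_command([
  {"x": 0, "y": 0, "z": 0.05, "roll": 0},
  {"x": 0, "y": 0, "z": 0.1, "roll": 0},
  {"x": 0, "y": 0, "z": 0.1, "roll": 0},
])

```text
time: 5.98
tool_pos: [512.6, -120.9, 83.2]
tcp_rot: [3.141, 0.001, 0.307]
contact_force: [5.2, -6.2, -12.5]
grip_width: 30.6
```

Emit:
arm_command([
  {"x": 0, "y": 0, "z": 0.05, "roll": 0},
  {"x": 0, "y": 0, "z": 0.1, "roll": 0},
  {"x": 0, "y": 0, "z": 0.1, "roll": 0},
])

```text
time: 6.23
tool_pos: [512.1, -119.9, 85.2]
tcp_rot: [-3.14, 0.001, 0.307]
contact_force: [0.1, -0.3, 0.5]
grip_width: 16.3
```

Run:
```python
from plant import bot
import cv2,numpy as np
o=bot.get_obs();c=bot.capture("wrist");s=bot.capture("scene")
print(o["time"],o["tool_pos"],o["contact_force"],o["grip_width"])
a=cv2.resize(s["img"][115:235,130:290],(400,300),interpolation=cv2.INTER_CUBIC)
cv2.imwrite("pics/w5.png",np.hstack([cv2.resize(c["img"][140:332,130:386],(400,300)),a]))
```

```text
6.2333 [ 512.14375492 -119.87950352   85.23083105] [ 0.14563871 -0.27846421  0.49702749] 16.326312067678153
```

View pics/w5.png

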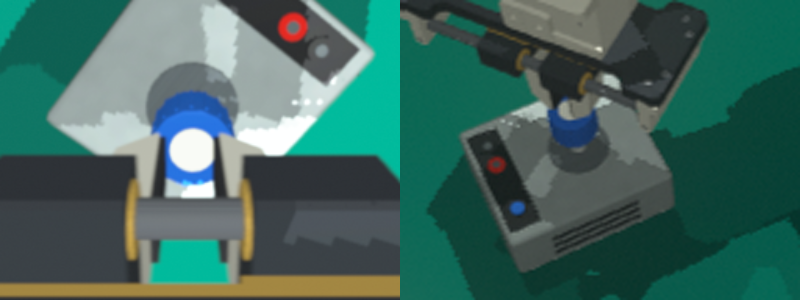

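The grip slipped off sideways: the opening is 16 mm and the force is gone, so the pads must have held the head off centre. I'll open and measure again.

Emit:
arm_command([
  {"x": 0, "y": 0, "z": 0, "roll": 0},
  {"x": 0, "y": 0, "z": 0, "roll": 0},
  {"x": 0, "y": 0, "z": 0, "roll": 0},
  {"x": 0, "y": 0, "z": 0, "roll": 0},
  {"x": 0, "y": 0, "z": 0, "roll": 0},
  {"x": 0, "y": 0, "z": 0, "roll": 0},
  {"x": 0, "y": 0, "z": 0, "roll": 0},
  {"x": 0, "y": 0, "z": 0, "roll": 0},
], fingers=1)

```text
time: 7.0
tool_pos: [512.6, -120.5, 85.4]
tcp_rot: [3.142, 0.0, 0.307]
contact_force: [-0.7, 0.2, 0.1]
grip_width: 55.1
```

Run:
```python
from plant import bot
from h import *
import cv2
o=bot.get_obs();c=bot.capture("wrist");s=bot.capture("scene");t=bot.capture("top")
print(o["time"],o["tool_pos"],o["contact_force"],o["grip_width"])
pickle.dump((o,c,s,t),open("w6.pkl","wb"))
a=cv2.resize(s["img"][125:215,150:270],(400,300),interpolation=cv2.INTER_CUBIC)
cv2.imwrite("pics/w6.png",np.hstack([cv2.resize(c["img"][140:332,130:386],(400,300)),a]))
H=np.array(c["hand_eye"]);W=np.eye(4);W[:3,:3]=R.from_euler("xyz",o["tcp_rot"]).as_matrix();W[:3,3]=o["tool_pos"]
# pixels of tool-axis points at various heights
for zt in(-32,-26,-19,-13,0):
    for x in (-9.5,0,9.5):
        p=np.linalg.inv(H)@[x,0,zt,1];print(zt,x,c["fx"]*p[0]/p[2]+c["cx"],c["fy"]*p[1]/p[2]+c["cy"])
```

```text
7.0 [ 512.58328071 -120.52036969   85.4372263 ] [-0.68704516  0.23650505  0.13985137] 55.122533553186315
-32 -9.5 250.72053906458595 257.9055929349772
-32 0 250.72808693356978 243.41530928888864
-32 9.5 250.73587685434978 228.46033829983912
-26 -9.5 250.71742826182034 253.01242019189917
-26 0 250.7246872445602 238.91075035065253
-26 9.5 250.73217145534605 224.37154102794256
-19 -9.5 250.71403788384845 247.67948643467582
-19 0 250.72098586241236 234.00645057773406
-19 9.5 250.72814155006256 219.92466075607106
-13 -9.5 250.71131749177505 243.40041464931986
-13 0 250.71801882052372 230.07514538429862
-13 9.5 250.72491440678667 216.36360441390067
0 -9.5 250.70594058780455 234.94275213167023
0 0 250.7121619786118 222.31487981011148
0 9.5 250.7185525908105 209.34353025145296
```

View pics/w6.png

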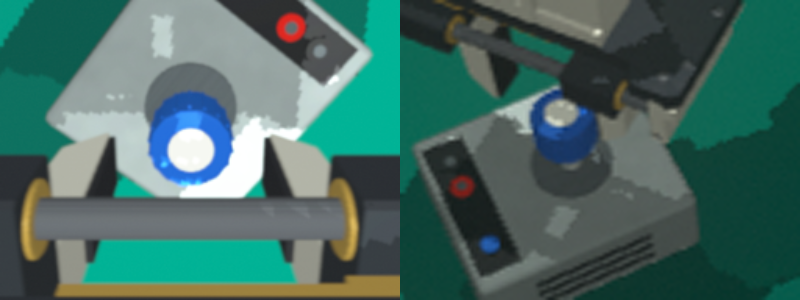

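The disc is at about (252,236), which agrees with the tool axis. But the fingertips appear near row 226, where I'd expect about 209. I'll enlarge the finger region and compare.

Run:
```python
from h import *
import cv2
o,c,s,t=pickle.load(open("w6.pkl","rb"))
cv2.imwrite("pics/w6b.png",cv2.resize(c["img"][190:310,150:350],(800,480),interpolation=cv2.INTER_CUBIC))
o1,c1=pickle.load(open("w1.pkl","rb"))
cv2.imwrite("pics/w1b.png",cv2.resize(c1["img"][200:350,0:512],(800,234),interpolation=cv2.INTER_CUBIC))
cv2.imwrite("pics/w6t.png",cv2.resize(t["img"][130:250,250:400],(750,600),interpolation=cv2.INTER_CUBIC))
```

```text
(no output)
```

View pics/w6b.png

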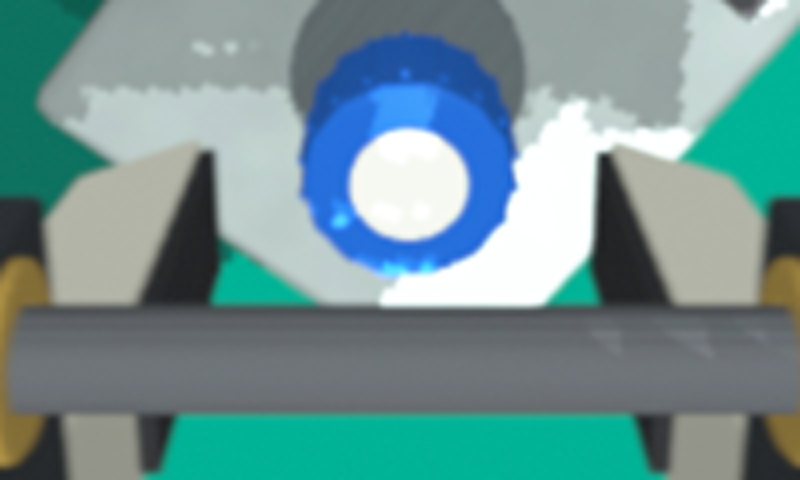

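View pics/w6t.png

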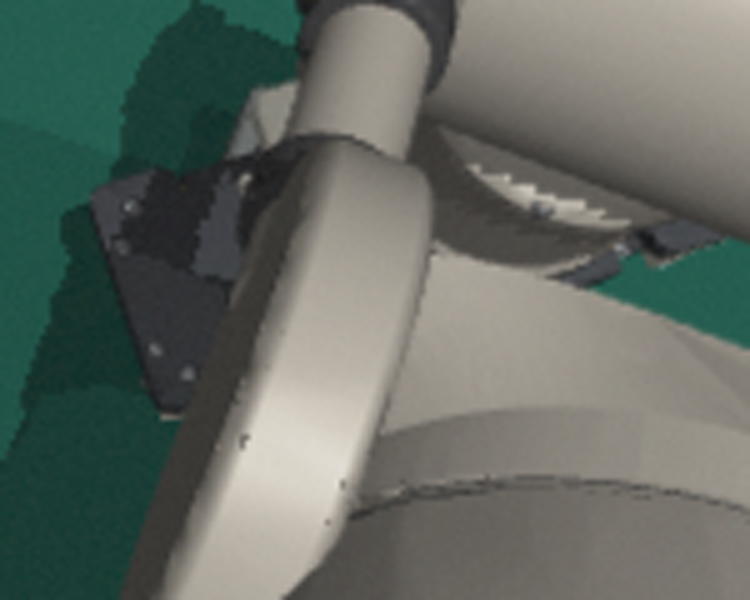

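Run:
```python
from h import *
import cv2
o,c,s,t=pickle.load(open("w6.pkl","rb"))
Rt=R.from_euler("xyz",o["tcp_rot"]).as_matrix()
Rs=R.from_euler("xyz",s["rotation"]).as_matrix()
im=cv2.resize(s["img"][95:215,140:300],(800,600),interpolation=cv2.INTER_CUBIC)
for zt,col in((0,(0,0,255)),(-32,(0,255,255))):
    for y in(-27.5,27.5):
        for x in(-9.5,9.5):
            P=Rt@[x,y,zt]+o["tool_pos"];q=Rs.T@(P-s["position"])
            u,v=q[0]/q[2]*s["fx"]+s["cx"],q[1]/q[2]*s["fy"]+s["cy"]
            cv2.circle(im,(int((u-139.5)*5),int((v-94.5)*5)),4,col,-1)
cv2.imwrite("pics/w7.png",im)
P=onz(s,197.8,158.6,105)
print(tri([ray(s,197.8,158.6)]*1+[(lambda W:( (W@np.array(c["hand_eye"]))[:3,3],(lambda d:d/np.linalg.norm(d))((W@np.array(c["hand_eye"]))[:3,:3]@[(252-c["cx"])/c["fx"],(236-c["cy"])/c["fy"],1])))(np.block([[Rt,np.array(o["tool_pos"])[:,None]],[np.zeros((1,3)),np.ones((1,1))]]))]),P)
```

```text
[ 514.24014439 -121.03394493  107.2728886 ] [ 514.77690704 -121.85763864  105.        ]
```

View pics/w7.png

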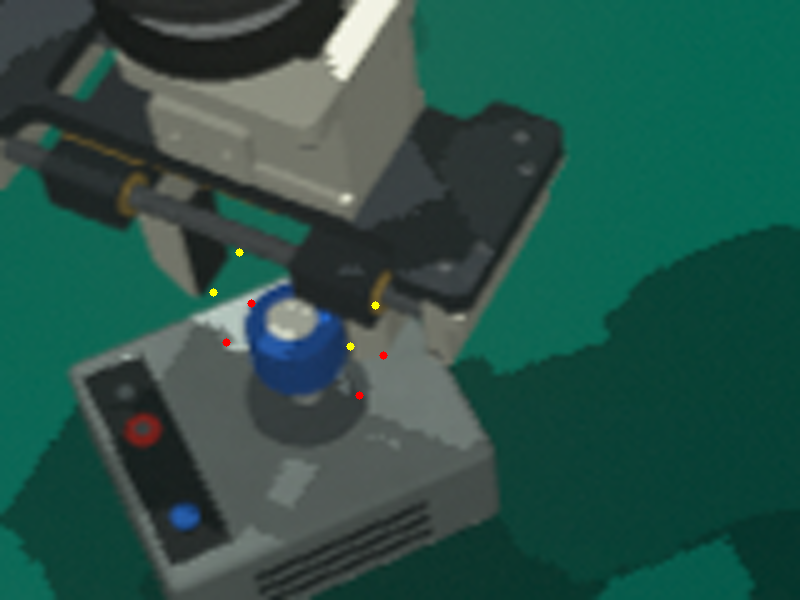

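Both views put the real fingertips about 30 mm above the reported TCP. So I had only pinched the top rim of the head, and it slipped near the stop. The knob now rests at about the 10 mm position, with its top at z ≈ 106. I'll regrip lower in steps and pull again properly.

Emit:
arm_command([
  {"x": 0, "y": 0, "z": -0.4, "roll": 0},
  {"x": 0, "y": 0, "z": -0.8, "roll": 0},
  {"x": 0, "y": 0, "z": -1.2, "roll": 0},
  {"x": 0, "y": 0, "z": -1.6, "roll": 0},
  {"x": 0, "y": 0, "z": -2.0, "roll": 0},
  {"x": 0, "y": 0, "z": -2.3, "roll": 0},
  {"x": 0, "y": 0, "z": -2.5, "roll": 0},
  {"x": 0, "y": 0, "z": -2.5, "roll": 0},
], fingers=1)

```text
time: 7.82
tool_pos: [512.3, -120.4, 59.9]
tcp_rot: [-3.141, 0.001, 0.307]
contact_force: [-0.6, -0.2, 0.5]
grip_width: 91.7
```

Run:
```python
from plant import bot
from h import *
import cv2
o=bot.get_obs();s=bot.capture("scene");c=bot.capture("wrist")
print(o["time"],o["tool_pos"],o["contact_force"],o["grip_width"])
Rt=R.from_euler("xyz",o["tcp_rot"]).as_matrix();Rs=R.from_euler("xyz",s["rotation"]).as_matrix()
im=cv2.resize(s["img"][95:215,140:300],(800,600),interpolation=cv2.INTER_CUBIC)
for zt,col in((0,(0,0,255)),(-32,(0,255,255))):
    for y in(-46,46):
        for x in(-9.5,9.5):
            P=Rt@[x,y,zt]+o["tool_pos"];q=Rs.T@(P-s["position"])
            u,v=q[0]/q[2]*s["fx"]+s["cx"],q[1]/q[2]*s["fy"]+s["cy"]
            cv2.circle(im,(int((u-139.5)*5),int((v-94.5)*5)),3,col,-1)
cv2.imwrite("pics/w8.png",im)
cv2.imwrite("pics/w8w.png",c["img"])
```

```text
7.8167 [ 512.29972946 -120.42014273   59.87757762] [-0.59295336 -0.24775028  0.49799103] 91.73977515663849
```

View pics/w8.png

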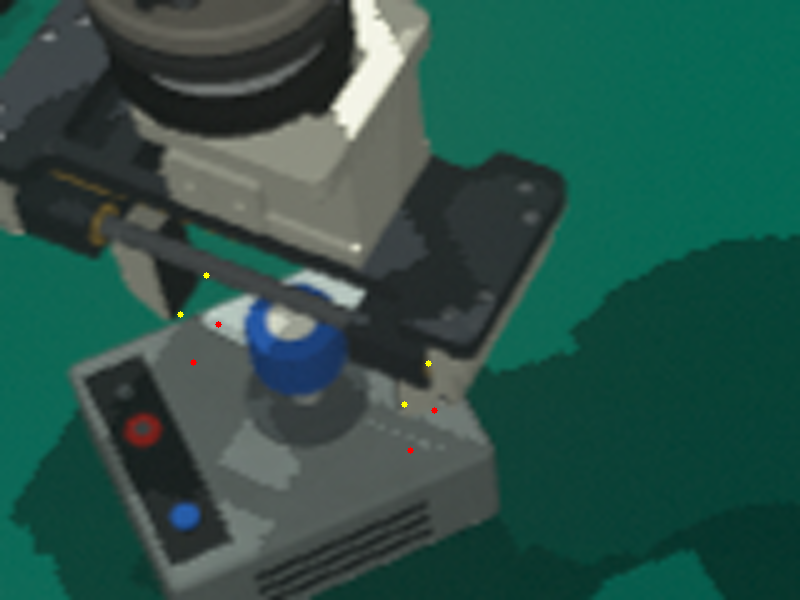

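View pics/w8w.png

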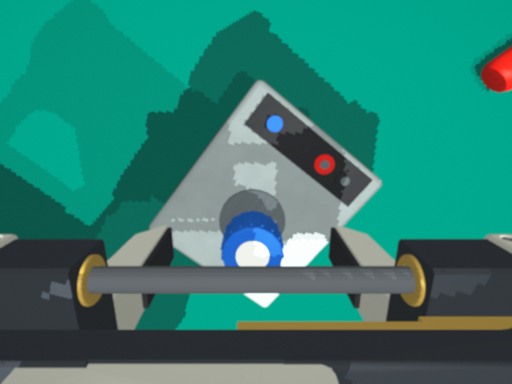

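The yellow marks, 32 mm behind the TCP, land on the visible fingertips, so the tips are at z ≈ 92 and the head is centred. I'll go 4 mm lower and grip.

Emit:
arm_command([
  {"x": 0, "y": 0, "z": -0.2, "roll": 0},
  {"x": 0, "y": 0, "z": -0.4, "roll": 0},
  {"x": 0, "y": 0, "z": -0.4, "roll": 0},
], fingers=1)

```text
time: 8.17
tool_pos: [512.4, -120.4, 56.1]
tcp_rot: [-3.141, 0.0, 0.307]
contact_force: [-0.2, -0.4, 0.5]
grip_width: 91.9
```

Emit:
arm_command([
  {"x": 0, "y": 0, "z": 0, "roll": 0},
  {"x": 0, "y": 0, "z": 0, "roll": 0},
  {"x": 0, "y": 0, "z": 0, "roll": 0},
  {"x": 0, "y": 0, "z": 0, "roll": 0},
  {"x": 0, "y": 0, "z": 0, "roll": 0},
  {"x": 0, "y": 0, "z": 0, "roll": 0},
  {"x": 0, "y": 0, "z": 0, "roll": 0},
  {"x": 0, "y": 0, "z": 0, "roll": 0},
], fingers=0)

```text
time: 8.83
tool_pos: [512.6, -120.5, 56.5]
tcp_rot: [3.141, -0.0, 0.307]
contact_force: [0.3, -0.4, -0.2]
grip_width: 43.2
```

Emit:
arm_command([
  {"x": 0, "y": 0, "z": 0, "roll": 0},
  {"x": 0, "y": 0, "z": 0, "roll": 0},
  {"x": 0, "y": 0, "z": 0, "roll": 0},
  {"x": 0, "y": 0, "z": 0, "roll": 0},
])

```text
time: 9.17
tool_pos: [512.8, -121.0, 56.5]
tcp_rot: [3.141, -0.0, 0.307]
contact_force: [0.9, -3.9, -1.4]
grip_width: 33.3
```

The opening is 33.3 mm, which fits the 34 mm head. Pulling.

Emit:
arm_command([
  {"x": 0, "y": 0, "z": 0.1, "roll": 0},
  {"x": 0, "y": 0, "z": 0.2, "roll": 0},
  {"x": 0, "y": 0, "z": 0.3, "roll": 0},
  {"x": 0, "y": 0, "z": 0.4, "roll": 0},
  {"x": 0, "y": 0, "z": 0.5, "roll": 0},
  {"x": 0, "y": 0, "z": 0.6, "roll": 0},
  {"x": 0, "y": 0, "z": 0.7, "roll": 0},
  {"x": 0, "y": 0, "z": 0.8, "roll": 0},
])

```text
time: 9.83
tool_pos: [512.7, -121.0, 63.7]
tcp_rot: [3.141, 0.0, 0.307]
contact_force: [3.4, -4.1, -9.1]
grip_width: 33.5
```

Emit:
arm_command([
  {"x": 0, "y": 0, "z": 0.05, "roll": 0},
  {"x": 0, "y": 0, "z": 0.1, "roll": 0},
  {"x": 0, "y": 0, "z": 0.1, "roll": 0},
])

```text
time: 10.08
tool_pos: [512.7, -120.9, 64.7]
tcp_rot: [3.141, 0.0, 0.307]
contact_force: [2.9, -5.0, -8.1]
grip_width: 33.2
```

Emit:
arm_command([
  {"x": 0, "y": 0, "z": 0.05, "roll": 0},
  {"x": 0, "y": 0, "z": 0.1, "roll": 0},
  {"x": 0, "y": 0, "z": 0.1, "roll": 0},
])

```text
time: 10.33
tool_pos: [512.7, -121.0, 65.7]
tcp_rot: [3.141, 0.0, 0.307]
contact_force: [3.4, -4.4, -9.4]
grip_width: 33.5
```

Emit:
arm_command([
  {"x": 0, "y": 0, "z": 0.05, "roll": 0},
  {"x": 0, "y": 0, "z": 0.1, "roll": 0},
  {"x": 0, "y": 0, "z": 0.1, "roll": 0},
])

```text
time: 10.58
tool_pos: [512.7, -121.0, 66.4]
tcp_rot: [3.141, 0.0, 0.307]
contact_force: [2.7, -4.8, -9.9]
grip_width: 33.3
```

Emit:
arm_command([
  {"x": 0, "y": 0, "z": 0.05, "roll": 0},
  {"x": 0, "y": 0, "z": 0.05, "roll": 0},
  {"x": 0, "y": 0, "z": 0.05, "roll": 0},
])

```text
time: 10.83
tool_pos: [512.6, -120.9, 66.5]
tcp_rot: [3.141, 0.001, 0.307]
contact_force: [5.3, -5.3, -14.7]
grip_width: 33.2
```

Emit:
arm_command([
  {"x": 0, "y": 0, "z": 0.05, "roll": 0},
  {"x": 0, "y": 0, "z": 0.05, "roll": 0},
  {"x": 0, "y": 0, "z": 0.05, "roll": 0},
])

```text
time: 11.08
tool_pos: [512.6, -120.9, 66.5]
tcp_rot: [-3.141, 0.001, 0.307]
contact_force: [6.3, -5.7, -19.2]
grip_width: 33.1
```

Emit:
arm_command([
  {"x": 0, "y": 0, "z": 0, "roll": 0},
  {"x": 0, "y": 0, "z": 0, "roll": 0},
  {"x": 0, "y": 0, "z": 0, "roll": 0},
  {"x": 0, "y": 0, "z": 0, "roll": 0},
  {"x": 0, "y": 0, "z": 0, "roll": 0},
  {"x": 0, "y": 0, "z": 0, "roll": 0},
  {"x": 0, "y": 0, "z": 0, "roll": 0},
  {"x": 0, "y": 0, "z": 0, "roll": 0},
])

```text
time: 11.75
tool_pos: [512.6, -120.9, 66.5]
tcp_rot: [-3.142, 0.001, 0.307]
contact_force: [6.6, -6.1, -18.9]
grip_width: 33.1
```

Run:
```python
from plant import bot
import cv2,numpy as np
s=bot.capture("scene");c=bot.capture("wrist");o=bot.get_obs()
print(o["time"],o["tool_pos"],o["contact_force"],o["grip_width"])
cv2.imwrite("pics/w9.png",np.hstack([cv2.resize(s["img"][115:205,150:270],(400,300),interpolation=cv2.INTER_CUBIC),cv2.resize(c["img"][140:332,130:386],(400,300))]))
```

```text
11.85 [ 512.59622212 -120.93349507   66.51321933] [  6.01363353  -5.50341277 -19.1293796 ] 32.96170019546457
```

View pics/w9.png

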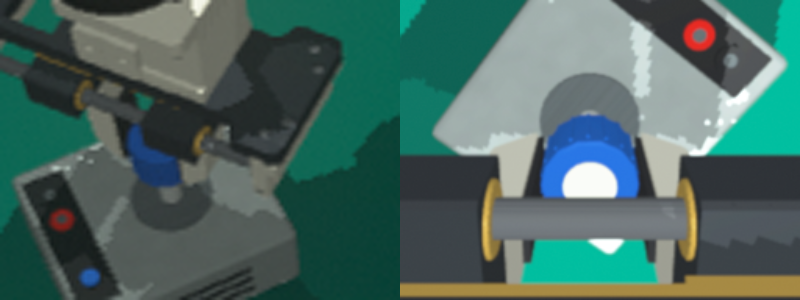

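The knob is at the hard stop: 19 N, no further motion, stem exposed, and held for about 1 s. Releasing.

Emit:
arm_command([
  {"x": 0, "y": 0, "z": 0, "roll": 0},
  {"x": 0, "y": 0, "z": 0, "roll": 0},
  {"x": 0, "y": 0, "z": 0, "roll": 0},
  {"x": 0, "y": 0, "z": 0, "roll": 0},
  {"x": 0, "y": 0, "z": 0, "roll": 0},
  {"x": 0, "y": 0, "z": 0, "roll": 0},
  {"x": 0, "y": 0, "z": 0, "roll": 0},
  {"x": 0, "y": 0, "z": 0, "roll": 0},
], fingers=1)

```text
time: 12.52
tool_pos: [512.6, -120.5, 68.6]
tcp_rot: [3.141, -0.0, 0.307]
contact_force: [-1.1, -0.6, -0.6]
grip_width: 82.1
```

Emit:
arm_command([
  {"x": 0, "y": 0, "z": 0, "roll": 0},
  {"x": 0, "y": 0, "z": 0, "roll": 0},
  {"x": 0, "y": 0, "z": 0, "roll": 0},
  {"x": 0, "y": 0, "z": 1, "roll": 0},
  {"x": 0, "y": 0, "z": 3, "roll": 0},
  {"x": 0, "y": 0, "z": 6, "roll": 0},
  {"x": 0, "y": 0, "z": 9, "roll": 0},
  {"x": 0, "y": 0, "z": 12, "roll": 0},
])

```text
time: 13.18
tool_pos: [512.3, -120.4, 190.5]
tcp_rot: [3.141, -0.0, 0.307]
contact_force: [1.1, -1.3, 0.5]
grip_width: 91.5
```

Emit:
arm_command([
  {"x": -2, "y": -2, "z": 1, "roll": 0},
  {"x": -4, "y": -4, "z": 1, "roll": 0},
  {"x": -6, "y": -6, "z": 1, "roll": 0},
  {"x": -8, "y": -9, "z": 1, "roll": 0},
  {"x": -10, "y": -12, "z": 1, "roll": 0},
  {"x": -12, "y": -15, "z": 1, "roll": 0},
  {"x": -13, "y": -16, "z": 1, "roll": 0},
  {"x": -13, "y": -16, "z": 1, "roll": 0},
])

```text
time: 13.85
tool_pos: [380.8, -282.8, 199.2]
tcp_rot: [3.14, 0.0, 0.303]
contact_force: [-0.7, 0.1, -0.8]
grip_width: 91.7
```

Run:
```python
from plant import bot
import cv2,numpy as np,pickle
o=bot.get_obs();s=bot.capture("scene");t=bot.capture("top")
print(o["time"],o["tool_pos"],o["contact_force"],o["grip_width"])
pickle.dump((s,t),open("end.pkl","wb"))
f=lambda i:cv2.resize(i,(400,300),interpolation=cv2.INTER_CUBIC)
S=s["img"];T=t["img"]
cv2.imwrite("pics/e.png",np.vstack([np.hstack([f(S[125:215,140:260]),f(T[140:230,260:380])]),np.hstack([f(S[240:330,300:420]),f(T[150:240,80:200])])]))
```

```text
13.85 [ 380.78383918 -282.83542894  199.21589361] [-0.6857312   0.09169968 -0.77647721] 91.74705481565445
```

View pics/e.png

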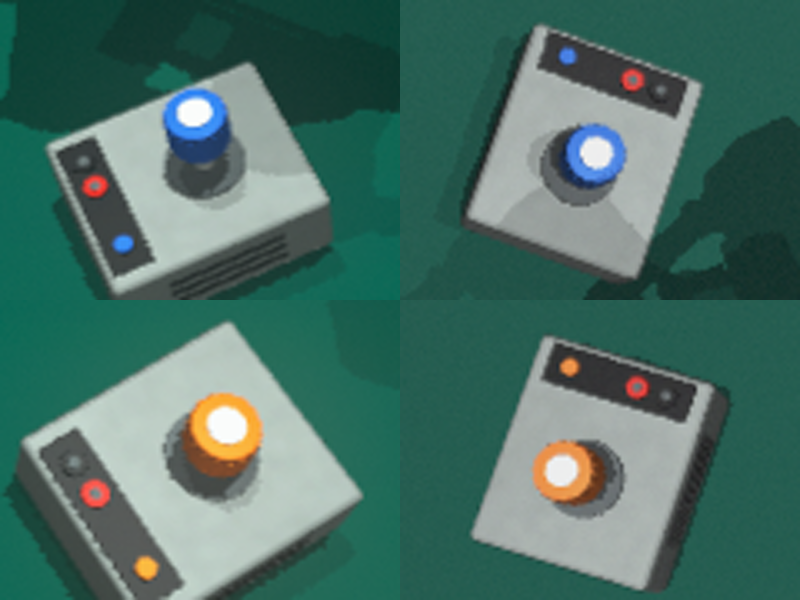

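Run:
```python
from h import *
from plant import bot
s,t=pickle.load(open("end.pkl","rb"));g=lambda x,y,ox,oy:((x+.5)*.3-.5+ox,(y+.5)*.3-.5+oy)
a=g(195,112,140,125);b=g(196,153,260,140);print(a,b,tri([ray(s,*a),ray(t,*b)]))
a=g(227,125,300,240);b=g(162,170,80,150);print(tri([ray(s,*a),ray(t,*b)]))
bot.close_job()
```

```text
(198.15, 158.25) (318.45, 185.55) [ 511.98329982 -121.25012519  102.66644339]
[484.84985852 233.72387063  95.25229437]
the job is handed in; nothing more can be done
```

The blue knob is switched on: I pulled it to its hard stop, held it there about 1 s, let go and moved the arm clear. The job is handed in at about 14 s of the 38 s allowed.

- **First pull slipped:** the real fingertips sit about 32 mm above the reported TCP, so I had only pinched the top rim of the head. It let go near the stop, and the knob sprang back to about 10 mm out.
- **Second pull held:** I confirmed the fingertip offset in the wrist and scene pictures, then gripped lower. The opening was 33.3 mm on the 34 mm head. At the stop the arm stopped moving and the pull rose to 19 N.
- **Blue at the end:** the two fixed cameras put the top of the head at z ≈ 102.7 mm, against 94.5 mm measured at the start. That is about 8 mm of rise from a start that was 0 to 2 mm out, which fits the 10 mm "on" position. A different pair of views, after the first slip, gave 107 mm, so height readings are good to a few mm only.
- **Orange at the end:** never touched; its head measured z ≈ 95.3 mm, the pushed-in height.
- **Contact:** the force reading was near zero once the arm was clear.

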